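# Clamp the block, find the loose vise bolt, hold its cap open

## Task

Get the machine vise ready for drilling: crank its red handle clockwise (seen from the handle's end) until the aluminium block is gripped tight between the jaws, and let go of the handle. Then press down on the yellow bolt caps to find the one bolt of the three that has worked loose and gives under the push; lift that bolt's cap by its lip until it stands nearly upright, and finish while still holding it there, so that a spanner can be put on the bolt. Keep the caps of the two tight bolts shut, leave the vise tight and do not disturb the other things on the bench.

Things in the scene. Friction and masses are not known exactly. Their poses are not given: they have to be found in the camera images.
- vise: Blue machine vise on a steel plate 200 x 310 x 10 mm, fixed to the bench. Origin: centre of the plate's underside, bench level. y runs along the screw, from the crank end (-y) to the fixed jaw (+y, face at y = 57 mm); x points from the screw to the row of three bolts; z up. Screw axis: x = -20 mm, 80 mm up. Body: x -65 to 25 mm, y -130 to 110 mm, 106 mm high at most.
- crank_grip (a point): Middle of the red crank handle: a bar 17 mm thick, 58 mm long, along the vise's y, revolving freely on its pin. It circles the screw axis at 40 mm: in the vise frame x = -20 + 40 sin(crank), y = -196, z = 80 + 40 cos(crank) mm. The crank's arm lies 30 mm nearer the vise. Turning takes 3 N (slowly) to 6 N (a turn in 2 s) until the jaw meets the block.
- crank (a joint): Turn of the crank in rad: 0 with the handle at the top; grows as the vise closes, the handle going from the top towards the vise's +x (clockwise seen from the handle's end). One turn moves the jaw 8 mm. Let go, it stays where it is; pulled hard tight (10 N or more) it springs back by up to 0.8 rad, and the vise stays tight.
- jaw (a joint): Travel of the moving jaw in m, growing as it closes; its face is at vise y = -12 mm + travel, so at about 13 mm (crank about 10.2 rad) it has the block against the fixed jaw. A further 0.3 to 0.6 rad of the crank, soon stiff (10 to 20 N at the handle), makes it tight.
- block_center (a point): Centre of the aluminium workpiece lying loose on the vise's slideways between the jaws, 60 mm (vise x) by 56 mm (vise y, between the jaws) by 50 mm high.
- bolt_left (a point): Centre of the flat top of the shut yellow cap (43 mm across) on the +y end (vise frame x = 68, y = 85 mm) bolt of the row, 38 mm above the bench. All three look the same. The cap's hinge runs along the vise's y, 23.5 mm from the bolt's centre on the vise's side (-x), 22 mm above the bench. A weak spring (0.5 to 0.8 N at the lip) shuts the cap when it is let go.
- bolt_middle (a point): Centre of the flat top of the shut yellow cap (43 mm across) on the middle (vise frame x = 68, y = 0) bolt of the row, 38 mm above the bench. Otherwise as bolt_left.
- bolt_right (a point): Centre of the flat top of the shut yellow cap (43 mm across) on the crank end (vise frame x = 68, y = -85 mm) bolt of the row, 38 mm above the bench. Otherwise as bolt_left.
- loose_bolt (a joint): How far the loose bolt, wherever it is in the row, is pushed down with its cap, in m: 0 at rest, 0.004 fully down. It starts to give at about 2.3 N and is fully down at about 4 N, and springs back. The tight bolts do not move at all.
- cap_1 (a joint): Opening angle in rad of the cap over one of the tight bolts, 0 shut; which place in the row it has is not told.
- cap_2 (a joint): Opening angle in rad of the cap over the loose bolt: 0 shut, 1.57 upright with its lip pointing up, stop at 1.7; which place in the row it has is not told.
- cap_3 (a joint): Opening angle in rad of the cap over the other tight bolt, 0 shut; which place in the row it has is not told.
- drill: Red and black cordless drill standing on its battery, 220 mm high. Leave alone.
- tape: Red tape measure, 68 x 40 x 66 mm. Leave alone.
- spray_can: Blue spray can, 66 mm across, 190 mm high. Leave alone.
- glue: White glue bottle with green cap, 56 mm across, 160 mm high. Leave alone.
- spanner: Steel spanner 200 mm long, lying flat beyond the vise. Leave alone.
- hammer: Hammer lying flat. Leave alone.
- bit_tin: Flat red tin, 110 x 170 x 30 mm. Leave alone.
- lip_left (a point): Middle of the lift lip of the shut cap on bolt_left: a flat bar 14 mm wide (vise y), 7 mm thick, 32 mm long, pointing away from the vise (+x); 36 mm from the bolt's centre, 30.5 mm above the bench (20 mm above the plate). It swings up over the bolt and stands upright over the hinge. This point stays where the shut lip is.
- lip_middle (a point): The same for the cap on bolt_middle.
- lip_right (a point): The same for the cap on bolt_right.

How it is judged:
By the outcome, as a careful person would: the job done as asked, in the order asked, and still so for the second after the job is handed in, while the arm keeps its last pose, push and grip.
It also fails if it takes over 72 s, if anything falls off the work surface, if the arm or the gripper's body presses on something with over 40 N, if the wrist force passes 120 N, or if a joint passes its speed limit or range.

## Robot

A 6-joint arm with a two-finger parallel gripper is mounted at the origin on the work surface. World frame = base frame: x ahead of the robot, y to its left, z up, the work surface at z = 0. Lengths are in m, angles in rad, forces in N, time in s.
With the tool pointing down it reaches from about 0.225 to 0.875 m from the base axis. Payload 3.4 kg.
Tool frame: the origin (TCP) lies at the very end of the fingers, on their centre line; the grasp point (between the pads) lies 19 mm behind it; z points along the fingers, y is the line along which they close (so a half turn about z gives the same grasp; the last joint's range is limited). The gripper opens to 85 mm and grips with 20 to 120 N. Pads are 22 mm wide; open, the fingers measure 114 mm over their backs; the gripper's body (76 mm by 85 mm) begins 54 mm behind the grasp point. The pads swing forward as they close: fully open they stand 13 mm farther back than shut.
Start: joints at [1.167, 0.276, 1.505, -0, 1.361, -0.121], TCP at [0.16, 0.552, 0.197] pointing down, gripper open.
Joint ranges: [-2.89, 2.89], [-0.75, 2.08], [0.22, 2.7], [-1.18, 4.32], [0.11, 2.71], [-2.7, 2.7]. Speed limits (rad/s): [2.57, 2.57, 3.14, 3.14, 3.14, 3.14].

## Interface

Orientations are given as a unit quaternion [w, x, y, z].
In Python, from rig import readout, vision, manip gives the robot as it stands.
- The arm moves only by the shell command python3 -m handwheel 'ROWS' [FORCE]. ROWS is JSON, a list of rows, each a list of 3 entries, a list of its own where there are three numbers: the shift along the tool's x, y, z in mm, then the turn, a rotation vector about the tool's x, y, z in units of 6 degrees (1.0 is 6 degrees), then the closure, from -1 (fully open) to 1 (shut), so that 0 is half open. A call has 1 to 20 rows; each row shifts and turns the commanded pose from where the row before left it, along the tool's axes as they then stand; what a row does not reach is not made up. A row lasts 1/8 s, in which the tool goes at most 62.5 mm and 10.7 degrees, less where a joint would pass 70% of its speed; a pose out of reach is approached as far as the arm can. A call is refused whole if a number of a shift passes 62.5 or a number of a turn 1, either way. A call with a gripper value outside its range is refused whole. The fingers move at their own pace and stop on an object; FORCE is the grip in N (left out, the last holds). Time passes only in rows, so rows that do not move let the fingers close. It gives the time, the measured TCP pose, the force, the opening and the grip force at its end, in the units of the state.
- readout.get_state(): the state, without advancing time (a new reading comes with each control period).
- vision.get_image(name): name is "scene" or "side" or "wrist"; returns the picture (400x640x3 uint8, blue, green, red); there is no depth.
- vision.camera_params(name): a dict with "intrinsics" (3x3 intrinsics, pixels), "dist" ([k1, k2, p1, p2, k3] as OpenCV has them; the pictures are not rectified), "rvec" (rotation vector, rad) and "tvec" (3), from world to camera coordinates, as OpenCV has them; the wrist camera has in their place "hand_eye" (4x4, takes a point from camera to tool coordinates, whose origin is the TCP and whose axes are the flange's). Camera axes: x right, y down, z forward; pixel columns grow to the right and rows downward; lengths in m; the calibration is good to about 2 mm. A picture is of the moment at which its call begins: read the wrist's pose just before it. camera_params takes no time and is no camera call.
- manip.sign_off(): hands the job in; it is judged then, once.
The state is a dict: "clock": time; "qpos": joint angles; "qd": joint speeds; "effort": joint torques, N m; "position": TCP position; "ee_rot": TCP orientation; "contact_force": force on the tool from outside, world axes, zero at the start; "moment": the same for the moment, N m; "width": finger opening in m; "gripper_force": force on a finger pad.
Only numpy, scipy, OpenCV 4.12 (cv2) and the standard library are available. Lean on these libraries where they do the work, as an engineer would, in place of code of your own. Each camera call takes 0.05 s, during which the arm holds its last target. There are 200 camera calls.

## Working session

There is one attempt and no reset: what is moved stays moved. The work goes in short steps, Python scripts to look and compute and a shell command to move; the robot and the scene stay as the last step left them, time stands still between calls to the robot, and variables do not carry over. Pictures are saved under pics/ and viewed, at most 10 in all, crops included, and the job is handed in when it is done.

```bash
mkdir -p pics; ls; python3 - <<'E'
from rig import readout, vision
import cv2
print(readout.get_state())
for n in ("scene","side","wrist"):
    cv2.imwrite(f"pics/{n}0.png",vision.get_image(n)); print(n,vision.camera_params(n))
E
```

```text
pics
{'clock': 0.0, 'qpos': array([ 1.16698612e+00,  2.76620335e-01,  1.50618536e+00,  2.02139088e-05,
        1.36069846e+00, -1.20987952e-01]), 'qd': array([-3.56755411e-04, -1.42586844e-03, -5.60789165e-04,  1.15727767e-03,
       -2.36433099e-04,  4.92659496e-05]), 'effort': array([ 2.88732363e-04, -4.16790104e+01, -2.45799297e+01, -2.22072958e-05,
        1.13743823e-02, -5.04108073e-06]), 'position': array([0.16021049, 0.55158812, 0.19630452]), 'ee_rot': array([-2.57464745e-04,  1.40942328e-01,  9.90017347e-01, -9.20473234e-04]), 'contact_force': array([ 0.23246434, -0.33696356,  0.03346091]), 'moment': array([ 0.00630951,  0.01631316, -0.01084785]), 'gripper_force': 0.0, 'width': 0.0853499493705799}
scene {'intrinsics': array([[493.74306116,   0.        , 320.13908145],
       [  0.        , 493.74306116, 195.05065626],
       [  0.        ,   0.        ,   1.        ]]), 'dist': array([-0.13350976,  0.        ,  0.        ,  0.        ,  0.        ]), 'rvec': array([ 2.24928142,  1.16220623, -0.39670909]), 'tvec': array([-0.29433237, -0.32634253,  1.89430682])}
side {'intrins
[... 263 characters left out ...]
598748, -2.80372237,  1.39187869]), 'tvec': array([0.54221807, 0.13268198, 1.18716772])}
wrist {'intrinsics': array([[309.86338333,   0.        , 314.08956448],
       [  0.        , 309.86338333, 197.85180724],
       [  0.        ,   0.        ,   1.        ]]), 'dist': array([-0.02885108,  0.        ,  0.        ,  0.        ,  0.        ]), 'hand_eye': array([[-6.58001617e-04, -9.62381625e-01, -2.71700523e-01,
         6.85762920e-02],
       [ 9.99999764e-01, -5.79558251e-04, -3.68954942e-04,
         1.74142322e-03],
       [ 1.97609177e-04, -2.71700701e-01,  9.62381780e-01,
        -1.76259123e-01],
       [ 0.00000000e+00,  0.00000000e+00,  0.00000000e+00,
         1.00000000e+00]])}
```

View pics/scene0.png

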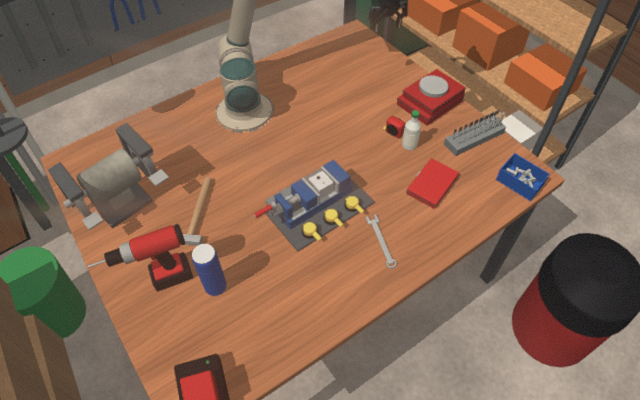

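View pics/side0.png

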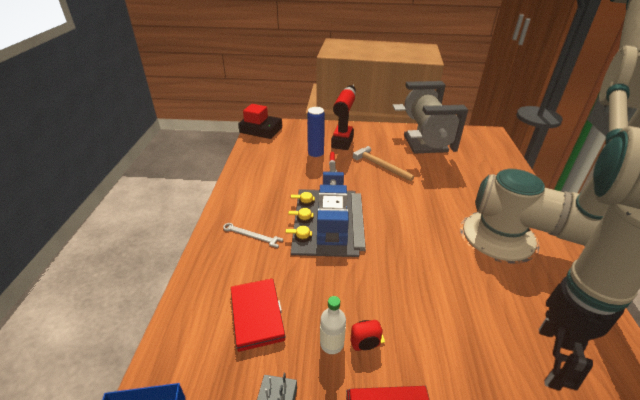

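The scene view shows the yellow caps at (310,230), (331,215) and (352,203), with the red handle at (264,211). In the side view the caps are at (306,198), (304,214) and (303,232), with the handle at (332,160).

```bash
cat > h.py <<'E'
import numpy as np, cv2
from scipy.spatial.transform import Rotation as R
from rig import readout, vision
def pose():
    s=readout.get_state(); q=s['ee_rot']; return s, R.from_quat([q[1],q[2],q[3],q[0]]).as_matrix(), s['position']
def cam(n,st=None):
    p=vision.camera_params(n)
    if n!='wrist':
        Rm=cv2.Rodrigues(p['rvec'])[0]; return p,Rm,p['tvec']
    s,Rt,t=st or pose(); H=p['hand_eye']; Rw=Rt@H[:3,:3]; c=Rt@H[:3,3]+t
    return p,Rw.T,-Rw.T@c
def ray(c,uv):
    p,Rm,t=c; n=cv2.undistortPoints(np.array([[uv]],float),p['intrinsics'],p['dist'])[0,0]
    return -Rm.T@t, Rm.T@np.array([*n,1])
def onz(c,uv,z):
    o,d=ray(c,uv); return o+d*(z-o[2])/d[2]
def tri(rs):
    A=0;b=0
    for o,d in rs:
        d=d/np.linalg.norm(d); P=np.eye(3)-np.outer(d,d); A=A+P; b=b+P@o
    return np.linalg.solve(A,b)
def proj(c,X):
    p,Rm,t=c; return cv2.projectPoints(np.array([X],float),cv2.Rodrigues(Rm)[0],t,p['intrinsics'],p['dist'])[0][0,0]
def mask(im,col):
    h=cv2.cvtColor(im,cv2.COLOR_BGR2HSV)
    if col=='y': return cv2.inRange(h,(20,120,90),(35,255,255))
    return cv2.inRange(h,(0,190,60),(4,255,255))|cv2.inRange(h,(172,170,60),(180,255,255))
def blobs(m,amin=15):
    n,l,s,c=cv2.connectedComponentsWithStats(m)
    return [(c[i].round(1),s[i].tolist()) for i in range(1,n) if s[i][4]>=amin]
E
python3 - <<'E'
from h import *
for n in ('scene','side'):
    im=cv2.imread(f'pics/{n}0.png'); c=cam(n)
    m=cv2.morphologyEx(mask(im,'y'),cv2.MORPH_OPEN,cv2.getStructuringElement(2,(7,7)))
    for b in blobs(m): print(n,'y',b,onz(c,b[0],.032).round(4))
    for b in blobs(mask(im,'r')): print(n,'r',b)
E
```

```text
scene y (array([352.4, 202.5]), [346, 196, 14, 14, 150]) [0.6109 0.0549 0.032 ]
scene y (array([331.3, 215.5]), [325, 209, 14, 14, 155]) [ 0.6128 -0.0304  0.032 ]
scene y (array([309.6, 228.9]), [303, 222, 14, 15, 167]) [ 0.6149 -0.1148  0.032 ]
side y (array([305.6, 196.8]), [298, 192, 16, 11, 128]) [ 0.6127 -0.1097  0.032 ]
side y (array([304.8, 213.3]), [298, 207, 15, 13, 147]) [ 0.6074 -0.0248  0.032 ]
side y (array([302.5, 231.6]), [294, 225, 18, 14, 172]) [0.6062 0.0596 0.032 ]
side r (array([346. ,  97.5]), [336, 90, 19, 19, 208])
side r (array([255. , 113.5]), [243, 104, 25, 21, 395])
side r (array([342.6, 132.4]), [334, 126, 18, 12, 108])
side r (array([331.6, 155.5]), [330, 152, 4, 8, 28])
side r (array([255.8, 312.6]), [231, 279, 54, 68, 2765])
side r (array([364.6, 331.8]), [351, 320, 31, 31, 564])
side r (array([260.6, 344.4]), [237, 338, 48, 13, 140])
side r (array([389.4, 393.2]), [347, 386, 82, 14, 987])
```

```bash
cat >> h.py <<'E'
vy=np.array([-.03,1,0]);vy/=np.linalg.norm(vy);vz=np.array([0,0,1.]);vx=np.cross(vy,vz);V0=np.array([.610,-.0275,0])-.068*vx
Vm=np.stack([vx,vy,vz],1)
def v2w(p): return V0+Vm@np.array(p)
def w2v(p): return Vm.T@(np.array(p)-V0)
E
python3 - <<'E'
from h import *
im=cv2.imread('pics/scene0.png'); c=cam('scene'); h=cv2.cvtColor(im,cv2.COLOR_BGR2HSV)
m=cv2.inRange(h,(0,150,50),(6,255,255))|cv2.inRange(h,(172,150,50),(180,255,255))
for b in blobs(m): print(b)
print('V0',V0)
for n,c,uv in (('scene',c,(264,211)),('side',cam('side'),(331.6,158))):
    o,d=ray(c,uv)
    lo=o-V0; s=(-.196-vy@lo)/(vy@d); print(n,w2v(o+s*d))
print('tri',w2v(tri([ray(cam('scene'),(264,211)),ray(cam('side'),(331.6,157))])))
for n,uv in (('can',(212,290)),('drillbat',(170,278)),('hammerhd',(195,240)),('hammerend',(208,182)),('glue',(410,145)),('drillS',(343,145))):
    print(n,onz(cam('scene' if n[-1]!='S' else 'side'),uv,0).round(3))
print('drill top',onz(cam('scene'),(155,245),.19), onz(cam('scene'),(95,263),.19))
for n,x0,y0,x1,y1 in (('scene',220,170,380,260),('side',270,120,390,260)):
    I=cv2.imread(f'pics/{n}0.png')[y0:y1,x0:x1]; cv2.imwrite(f'pics/{n}c.png',cv2.resize(I,None,fx=4,fy=4,interpolation=2))
E
```

```text
(array([431.7,  98. ]), [398, 69, 67, 56, 1316])
(array([403.6, 106.7]), [397, 101, 15, 13, 64])
(array([396.3, 124.6]), [387, 116, 18, 22, 201])
(array([432.3, 182.1]), [407, 158, 52, 51, 1381])
(array([262.8, 210.5]), [254, 205, 18, 12, 91])
(array([157.2, 249.7]), [129, 225, 54, 56, 1495])
(array([548.1, 332.4]), [513, 274, 95, 92, 3597])
(array([199.3, 386.5]), [180, 370, 40, 30, 938])
V0 [ 0.54203058 -0.02953908  0.        ]
scene [-0.00305725 -0.196       0.13631316]
side [-0.01530713 -0.196       0.11559799]
tri [-0.01413033 -0.19148076  0.12164914]
can [ 0.609 -0.459  0.   ]
drillbat [ 0.501 -0.545  0.   ]
hammerhd [ 0.424 -0.421  0.   ]
hammerend [ 0.238 -0.278  0.   ]
glue [0.508 0.401 0.   ]
drillS [ 0.493 -0.518  0.   ]
drill top [ 0.50684663 -0.54069735  0.19      ] [ 0.46520413 -0.69986652  0.19      ]
```

View pics/scenec.png

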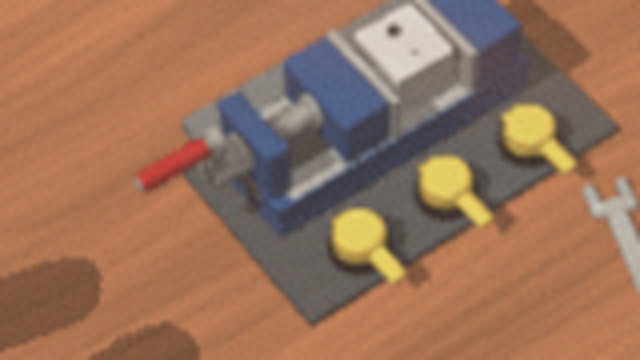

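The crop shows the red handle nearly at the top, so crank ≈ 0. All the caps are shut, with their lips pointing away from the vise. Moving to a tilted pregrasp over the handle.

```bash
python3 -m handwheel '[[[0,0,-10],[0,0,1],-1],[[0,0,-10],[0,0,1],-1],[[0,0,-10],[0,0,1],-1],[[0,0,-10],[0,0,1],-1],[[0,0,-10],[0,0,1],-1],[[0,0,-10],[0,0,1],-1],[[0,0,-10],[0,0,1],-1],[[0,0,-10],[0,0,1],-1],[[0,0,-10],[0,0,1],-1],[[0,0,-10],[0,0,1],-1],[[0,0,-10],[0,0,1],-1],[[0,0,0],[0,0,1],-1]]' 30
python3 -m handwheel '[[[-40,20,0],[0,0,0],-1],[[-49,20,0],[0,0,0],-1],[[-49,20,0],[0,0,0],-1],[[-49,20,0],[0,0,0],-1],[[-49,20,0],[0,0,0],-1],[[-49,20,0],[0,0,0],-1],[[-49,20,0],[0,0,0],-1],[[-49,20,0],[0,0,0],-1],[[-49,20,0],[0,0,0],-1],[[-49,20,0],[0,0,0],-1],[[-49,20,0],[0,0,0],-1],[[-49,20,0],[0,0,0],-1],[[-49,20,0],[0,0,0],-1],[[-49,20,0],[0,0,0],-1],[[-49,20,0],[0,0,0],-1],[[-49,20,0],[0,1,0],-1],[[-40,20,0],[0,1,0],-1],[[0,0,0],[0,1,0],-1],[[0,0,0],[0,1,0],-1],[[0,0,0],[0,1,0],-1]]'
python3 - <<'E'
from h import *
s,T,t=pose(); print(T.round(3),t,s['qpos'].round(2),s['contact_force'])
print(w2v(t))
im=vision.get_image('wrist'); cv2.imwrite('pics/w1.png',im)
G=v2w([-.02,-.204,.12]); tz=np.array([0,.5,-.866])
print('delta tool mm',(T.T@(G+.019*tz-.06*tz-t)*1000).round(0))
R2=np.stack([vy*.866+vz*.5,vx,0*vx],1); R2[:,2]=np.cross(R2[:,0],R2[:,1])
print('rot/6deg',(R.from_matrix(T.T@R2).as_rotvec(degrees=True)/6).round(2))
E
```

```text
clock: 1.65
position: [0.1606, 0.5525, 0.3078]
ee_rot: [-0.0, 0.697, 0.717, 0.001]
contact_force: [0.7, 0.2, -0.1]
width: 0.0851
gripper_force: 0.0
clock: 4.15
position: [0.5259, -0.2521, 0.3027]
ee_rot: [-0.187, 0.672, 0.693, 0.181]
contact_force: [0.3, 0.6, -0.6]
width: 0.0855
gripper_force: 0.0
[[-0.027  1.    -0.016]
 [ 0.864  0.031  0.503]
 [ 0.503 -0.    -0.864]] [ 0.52587243 -0.25213582  0.30265624] [-0.8   0.45  1.11  0.37  1.96 -0.76] [ 0.33414951  0.63818343 -0.59304938]
[-0.02282578 -0.22201211  0.30265624]
delta tool mm [-76.   2. 126.]
rot/6deg [-0.   -0.03  0.01]
```

View pics/w1.png

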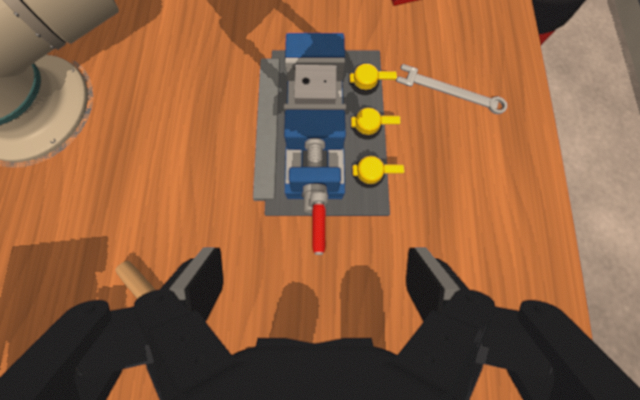

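The wrist view shows the handle at (319,228) between the fingers, pointing at the camera. The caps are at (366,77), (368,122) and (370,170). Measuring from this picture.

```bash
python3 - <<'E'
from h import *
im=cv2.imread('pics/w1.png'); c=cam('wrist')
m=cv2.morphologyEx(mask(im,'y'),cv2.MORPH_OPEN,cv2.getStructuringElement(2,(13,13)))
for b in blobs(m,100):
    p=onz(c,b[0],.033); print(b,p.round(4),w2v(p).round(4))
h=cv2.cvtColor(im,cv2.COLOR_BGR2HSV); m=(cv2.inRange(h,(0,150,50),(6,255,255))|cv2.inRange(h,(172,150,50),(180,255,255)))
m[:, :250]=0;m[:,400:]=0;m[:150]=0
for b in blobs(m,50):
    x,y,w,hh,_=b[1]
    for uv in ((b[0][0],b[0][1]),):
        o,d=ray(c,uv); s=(-.196-vy@(o-V0))/(vy@d); print(b,w2v(o+s*d).round(4))
E
```

```text
(array([365.6,  76.2]), [351, 63, 30, 27, 589]) [0.6041 0.0501 0.033 ] [0.0644 0.0777 0.033 ]
(array([367.3, 120.7]), [351, 107, 33, 28, 652]) [ 0.6053 -0.0336  0.033 ] [ 0.0631 -0.0059  0.033 ]
(array([369.7, 169.5]), [353, 155, 34, 29, 699]) [ 0.6075 -0.1173  0.033 ] [ 0.0628 -0.0897  0.033 ]
(array([318.2, 228. ]), [312, 204, 14, 49, 612]) [-0.0184 -0.196   0.1294]
```

```bash
python3 -m handwheel '[[[-40,2,20],[0,0,0],-1],[[-39,2,24],[0,0,0],-1],[[0,0,25],[0,0,0],-1],[[0,0,25],[0,0,0],-0.5],[[0,0,25],[0,0,0],-0.4],[[0,0,25],[0,0,0],-0.4],[[0,0,20],[0,0,0],-0.4],[[0,0,20],[0,0,0],-0.4],[[0,0,0],[0,0,0],-0.4]]' 40
python3 - <<'E'
from h import *
s,T,t=pose(); print(t,w2v(t),w2v(t-T[:,2]*.019),s['width'],s['contact_force'])
cv2.imwrite('pics/w2.png',vision.get_image('wrist'))
E
```

```text
clock: 5.32
position: [0.5282, -0.2263, 0.1033]
ee_rot: [-0.187, 0.672, 0.694, 0.18]
contact_force: [-0.6, 0.1, 1.2]
width: 0.0596
gripper_force: 0.0
[ 0.52821648 -0.22634682  0.10327314] [-0.01970947 -0.196305    0.10327314] [-0.0196432  -0.20582673  0.11971492] 0.05963673385362943 [-0.64592062  0.07771999  1.16909034]
```

View pics/w2.png

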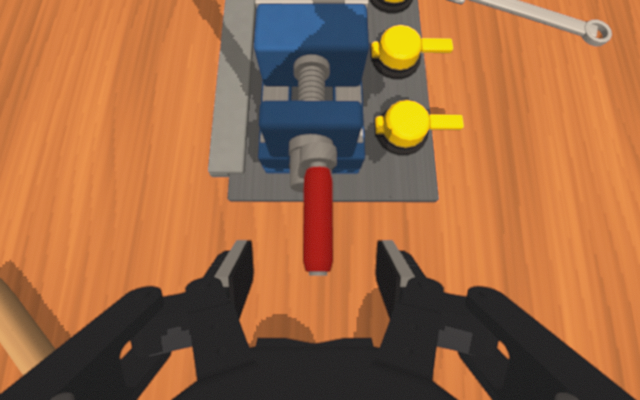

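```bash
python3 - <<'E'
from h import *
c=cam('wrist'); s,T,t=pose()
print('tcp',proj(c,t),'grasp',proj(c,t-.019*T[:,2]))
for y in (-.167,-.196,-.225): print(y,proj(c,v2w([-.019,y,.12])))
for uv in ((317,268),(318,172)): print(uv,w2v(onz(c,uv,.12)))
print('caps',[w2v(onz(c,uv,.038)).round(4) for uv in ((407,119),(403,44))])
E
```

```text
tcp [312.68113915 230.2429591 ] grasp [312.52350337 243.1590359 ]
-0.167 [312.69094847 174.35225296]
-0.196 [312.54857094 223.76243959]
-0.225 [312.39681085 277.27466212]
(317, 268) [-0.01652982 -0.22013047  0.12      ]
(318, 172) [-0.01591313 -0.16555552  0.12      ]
caps [array([ 0.0656, -0.0867,  0.038 ]), array([ 0.0681, -0.0056,  0.038 ])]
```

The view shows the handle running from (318,168) to (317,272), lying between the fingers and about 4 mm to the right. Shifting 3 mm and closing.

```bash
python3 -m handwheel '[[[0,3,0],[0,0,0],1],[[0,0,0],[0,0,0],1],[[0,0,0],[0,0,0],1],[[0,0,0],[0,0,0],1],[[0,0,0],[0,0,0],1],[[0,0,0],[0,0,0],1]]' 40
cat > st.py <<'E'
from h import *
s,T,t=pose(); g=w2v(t-T[:,2]*.019); f=Vm.T@s['contact_force']
print('t%.2f'%s['clock'],'grasp v',(g*1000).round(1),'r',(np.hypot(g[0]+.02,g[2]-.08)*1000).round(1),'ang',np.degrees(np.arctan2(g[0]+.02,g[2]-.08)).round(1),'w',s['width'].round(4),'gf',round(float(s['gripper_force']),1),'Fv',f.round(1))
E
python3 st.py
```

```text
clock: 6.12
position: [0.5321, -0.2277, 0.1042]
ee_rot: [-0.186, 0.672, 0.694, 0.18]
contact_force: [-0.5, 0.8, -0.4]
width: 0.0004
gripper_force: 0.0Traceback (most recent call last):
  File "st.py", line 3, in <module>
    print('t%.2f'%s['clock'],'grasp v',(g*1000).round(1),'r',(np.hypot(g[0]+.02,g[2]-.08)*1000).round(1),'ang',np.degrees(np.arctan2(g[0]+.02,g[2]-.08)).round(1),'w',s['width'].round(4),'gf',round(float(s['gripper_force']),1),'Fv',f.round(1))
                                                                                                                                                                      ^^^^^^^^^^^^^^^^
AttributeError: 'float' object has no attribute 'round'
```

```bash
sed -i "s/s\['width'\].round(4)/round(float(s['width']),4)/" st.py; python3 st.py; python3 - <<'E'
from h import *
a=vision.get_image('wrist')[100:340,180:460]; b=vision.get_image('side')[110:230,270:410]
cv2.imwrite('pics/w3.png',np.vstack([cv2.resize(a,(420,360)),cv2.resize(b,(420,240))]) if 0 else np.hstack([cv2.resize(a,(400,343),interpolation=2),cv2.resize(b,(400,343),interpolation=2)]))
E
```

```text
t6.12 grasp v [ -15.9 -207.3  120.6] r 40.8 ang 5.8 w 0.0004 gf 0.0 Fv [-0.5  0.8 -0.4]
```

View pics/w3.png

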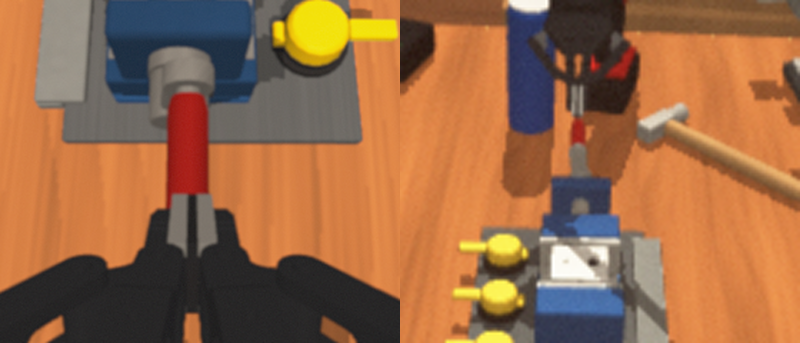

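The left crop shows the shut tips on the near side of the handle (in front of it). The side crop shows the tips just past the handle's end. Triangulating the handle ends.

```bash
python3 - <<'E'
from h import *
def red(im):
    h=cv2.cvtColor(im,cv2.COLOR_BGR2HSV); return cv2.inRange(h,(0,150,40),(7,255,255))|cv2.inRange(h,(170,150,40),(180,255,255))
st2=(None,pose()[1],np.array([0.52821648,-0.22634682,0.10327314]))
C={'scene':cam('scene'),'side':cam('side'),'w1':cam('wrist',(None,pose()[1],np.array([.52587,-.25214,.30266]))),'w2':cam('wrist',st2)}
P={}
for n,f,box in (('scene','scene0',(240,190,300,230)),('side','side0',(320,145,345,175)),('w1','w1',(290,190,350,270)),('w2','w2',(280,150,350,290))):
    im=cv2.imread(f'pics/{f}.png'); x0,y0,x1,y1=box; m=red(im)[y0:y1,x0:x1]
    n_,l,s,c=cv2.connectedComponentsWithStats(m); i=1+s[1:,4].argmax(); ys,xs=np.nonzero(l==i)
    pts=np.c_[xs+x0,ys+y0].astype(float); mu=pts.mean(0); d=np.linalg.svd(pts-mu,full_matrices=False)[2][0]; q=(pts-mu)@d
    e=[mu+d*q.min(),mu+d*q.max()]; w=s[i][4]/(np.ptp(q)+1); P[n]=(mu,e); print(n,mu.round(1),np.array(e).round(1).tolist(),'width',w.round(1))
for a,b in (('scene','side'),('scene','w1'),('scene','w2'),('side','w2'),('w1','w2'),('side','w1')):
    print(a,b,w2v(tri([ray(C[a],P[a][0]),ray(C[b],P[b][0])])).round(4))
print('all',w2v(tri([ray(C[a],P[a][0]) for a in C])))
c=C['w2']; X=v2w([-.019,-.196,.12]); print('depth exp',(c[1]@X+c[2])[2],309.86*.017)
E
```

```text
scene [262.6 210.6] [[270.6, 206.0], [255.1, 214.9]] width 5.1
side [332.  155.3] [[332.0, 151.0], [332.0, 159.0]] width 4.6
w1 [318.4 228.2] [[318.3, 204.0], [318.5, 252.0]] width 13.0
w2 [317.7 219.6] [[317.6, 167.0], [317.8, 271.0]] width 27.8
scene side [-0.0152 -0.1953  0.1259]
scene w1 [-0.017  -0.1933  0.1208]
scene w2 [-0.0169 -0.1932  0.1209]
side w2 [-0.0166 -0.1941  0.1275]
w1 w2 [-0.017  -0.1944  0.129 ]
side w1 [-0.0167 -0.1942  0.1274]
all [-0.0161891  -0.19437944  0.12581866]
depth exp 0.1718681651455224 5.267620000000001
```

```bash
python3 - <<'E'
from h import *
s,T,t=pose(); S=cam('side');C=cam('scene')
print('TCP side',proj(S,t),'scene',proj(C,t))
for z in (.09,.10,.11,.12,.13): print(z,[ (proj(S,v2w([-.016,y,z])).round(1).tolist(),proj(C,v2w([-.016,y,z])).round(1).tolist()) for y in (-.165,-.223)])
a=vision.get_image('side')[130:180,300:360]; b=vision.get_image('scene')[180:230,240:300]
cv2.imwrite('pics/w4.png',np.hstack([cv2.resize(a,(400,333),interpolation=2),cv2.resize(b,(400,333),interpolation=2)]))
E
```

```text
TCP side [331.68066759 160.54296827] scene [262.13881676 214.81036583]
0.09 [([331.5, 169.2], [271.7, 212.1]), ([331.7, 160.1], [255.5, 221.7])]
0.1 [([331.6, 166.8], [271.4, 210.2]), ([331.7, 157.7], [255.1, 219.8])]
0.11 [([331.7, 164.3], [271.1, 208.3]), ([331.8, 155.3], [254.8, 217.8])]
0.12 [([331.8, 161.8], [270.9, 206.3]), ([331.9, 152.8], [254.4, 215.9])]
0.13 [([331.8, 159.3], [270.6, 204.3]), ([332.0, 150.3], [254.0, 213.9])]
```

View pics/w4.png

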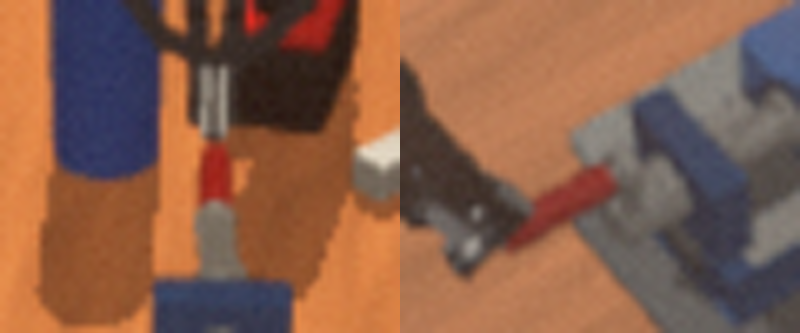

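The tips are about 25–30 mm short of the reported TCP, at side pixel (332,151) where I expected (332,160). So they closed above the bar. Opening, advancing 26 mm along the tool and closing again.

```bash
python3 -m handwheel '[[[0,0,0],[0,0,0],-0.4],[[0,0,0],[0,0,0],-0.4],[[0,0,0],[0,0,0],-0.4],[[0,0,0],[0,0,0],-0.4],[[0,0,13],[0,0,0],-0.4],[[0,0,13],[0,0,0],-0.4],[[0,0,0],[0,0,0],1],[[0,0,0],[0,0,0],1],[[0,0,0],[0,0,0],1],[[0,0,0],[0,0,0],1],[[0,0,0],[0,0,0],1]]' 40; python3 st.py; python3 - <<'E'
from h import *
a=vision.get_image('wrist')[100:340,180:460]; b=vision.get_image('side')[130:180,300:360]
cv2.imwrite('pics/w5.png',np.hstack([cv2.resize(a,(400,343),interpolation=2),cv2.resize(b,(400,343),interpolation=2)]))
E
```

```text
clock: 7.7
position: [0.5314, -0.2149, 0.0818]
ee_rot: [-0.186, 0.672, 0.694, 0.18]
contact_force: [-1.9, -0.0, 0.4]
width: 0.0152
gripper_force: 39.2
t7.70 grasp v [ -16.1 -194.5   98.2] r 18.6 ang 12.0 w 0.0152 gf 39.2 Fv [-1.9  0.1  0.4]
```

View pics/w5.png

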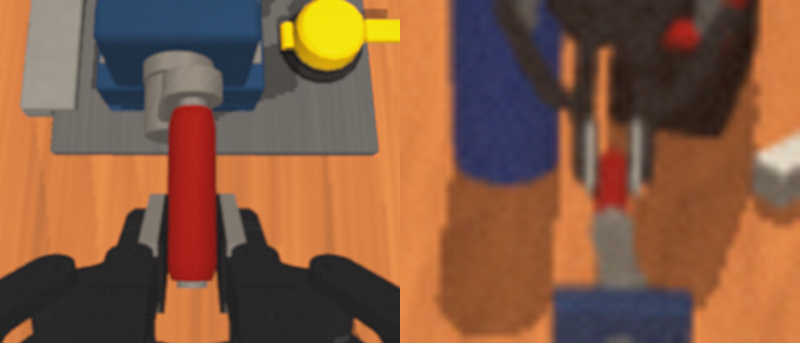

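The grip is good: pads either side of the bar, width 15 mm, 39 N. Cranking a quarter turn first to check the forces.

```bash
python3 -m handwheel '[[[-1.3,12.2,2.2],[0,0,0],1],[[-3.1,10.8,5.3],[0,0,0],1],[[-4.6,8.4,8],[0,0,0],1],[[-5.7,5.2,9.8],[0,0,0],1],[[0,0,0],[0,0,0],1]]' 60; python3 st.py
```

```text
clock: 8.43
position: [0.5642, -0.2139, 0.0497]
ee_rot: [-0.189, 0.672, 0.694, 0.177]
contact_force: [-6.9, -0.9, -6.5]
width: 0.0146
gripper_force: 59.2
t8.43 grasp v [  16.8 -194.4   66.2] r 39.3 ang 110.6 w 0.0146 gf 59.2 Fv [-7.  -0.7 -6.5]
```

```bash
cat > rows.py <<'E'
import sys,numpy as np
# rows.py cmdx cmdz cx cz r phi0 step n : tool rows along a circle (mm, deg)
a=list(map(float,sys.argv[1:]));cur=np.array(a[:2]);out=[]
for k in range(int(a[7])):
    p=np.radians(a[5]+a[6]*k); q=np.array([a[2]+a[4]*np.sin(p),a[3]+a[4]*np.cos(p)])
    dx,dz=q-cur; r=np.round([.503*dz,dx,-.864*dz],1)+0.; out.append(r.tolist()); cur=cur+[r[1],.503*r[0]-.864*r[2]]
for o in out: print(o)
print('cmd end',cur.round(1))
E
python3 rows.py 20.5 69.2 -22.5 58.7 40 97 18 12
```

```text
[-7.7, -3.3, 13.3]
[-6.1, -3.4, 10.4]
[-5.2, -7.0, 9.0]
[-3.9, -9.9, 6.6]
[-2.2, -11.8, 3.7]
[-0.2, -12.5, 0.4]
[1.7, -12.0, -3.0]
[3.5, -10.4, -6.1]
[5.0, -7.7, -8.5]
[5.9, -4.3, -10.2]
[6.3, -0.4, -10.8]
[6.0, 3.4, -10.4]
cmd end [-58.8  75.6]
```

```bash
python3 -m handwheel '[[[-7.7,-3.3,13.3],[0,0,0],1],[[-6.1,-3.4,10.4],[0,0,0],1],[[-5.2,-7,9],[0,0,0],1],[[-3.9,-9.9,6.6],[0,0,0],1],[[-2.2,-11.8,3.7],[0,0,0],1],[[-0.2,-12.5,0.4],[0,0,0],1]]'; python3 st.py; python3 -m handwheel '[[[1.7,-12,-3],[0,0,0],1],[[3.5,-10.4,-6.1],[0,0,0],1],[[5,-7.7,-8.5],[0,0,0],1],[[5.9,-4.3,-10.2],[0,0,0],1],[[6.3,-0.4,-10.8],[0,0,0],1],[[6,3.4,-10.4],[0,0,0],1]]' >/dev/null; python3 st.py
```

```text
clock: 9.18
position: [0.5232, -0.2152, 0.0023]
ee_rot: [-0.184, 0.673, 0.693, 0.182]
contact_force: [4.4, 0.2, 5.6]
width: 0.0144
gripper_force: 60.3
t9.18 grasp v [ -24.5 -194.5   18.8] r 61.4 ang -175.8 w 0.0144 gf 60.3 Fv [4.4 0.1 5.6]
t9.93 grasp v [ -59.  -194.5   75.9] r 39.2 ang -96.1 w 0.0147 gf 58.9 Fv [ 2.3  3.4 -8.6]
```

```bash
python3 rows.py -58.8 75.6 -22.5 58.7 40 313 18 13
```

```text
[5.2, 7.0, -9.0]
[3.9, 9.9, -6.6]
[2.2, 11.8, -3.7]
[0.2, 12.5, -0.4]
[-1.7, 12.0, 3.0]
[-3.5, 10.4, 6.1]
[-4.9, 7.7, 8.5]
[-5.9, 4.3, 10.2]
[-6.3, 0.4, 10.8]
[-6.1, -3.4, 10.4]
[-5.2, -7.0, 9.0]
[-3.9, -9.9, 6.6]
[-2.2, -11.8, 3.7]
cmd end [-14.9  19.4]
```

```bash
python3 -m handwheel '[[[5.2,7,-9],[0,0,0],1],[[3.9,9.9,-6.6],[0,0,0],1],[[2.2,11.8,-3.7],[0,0,0],1],[[0.2,12.5,-0.4],[0,0,0],1],[[-1.7,12,3],[0,0,0],1],[[-3.5,10.4,6.1],[0,0,0],1],[[-4.9,7.7,8.5],[0,0,0],1]]' >/dev/null; python3 st.py;  python3 -m handwheel '[[[-5.9,4.3,10.2],[0,0,0],1],[[-6.3,0.4,10.8],[0,0,0],1],[[-6.1,-3.4,10.4],[0,0,0],1],[[-5.2,-7,9],[0,0,0],1],[[-3.9,-9.9,6.6],[0,0,0],1],[[-2.2,-11.8,3.7],[0,0,0],1]]' >/dev/null; python3 st.py; python3 rows.py -14.9 19.4 -22.5 58.7 40 543 14 9
```

```text
t10.80 grasp v [  12.7 -194.4   77.9] r 32.8 ang 93.6 w 0.0147 gf 60.0 Fv [-7.5 -1.6  0.2]
t11.55 grasp v [ -10.9 -194.5   20.5] r 60.2 ang 171.3 w 0.0146 gf 60.4 Fv [3.4 1.2 4.8]
[-0.3, -9.7, 0.6]
[0.9, -9.6, -1.5]
[2.0, -8.9, -3.4]
[3.0, -7.7, -5.2]
[3.9, -6.0, -6.6]
[4.5, -4.0, -7.7]
[4.8, -1.6, -8.3]
[4.9, 0.6, -8.4]
[4.7, 3.0, -8.0]
cmd end [-58.8  75.6]
```

```bash
python3 -m handwheel '[[[-0.3,-9.7,0.6],[0,0,0],1],[[0.9,-9.6,-1.5],[0,0,0],1],[[2,-8.9,-3.4],[0,0,0],1],[[3,-7.7,-5.2],[0,0,0],1]]' >/dev/null; python3 st.py;  python3 -m handwheel '[[[3.9,-6,-6.6],[0,0,0],1],[[0,0,0],[0,0,0],1]]' >/dev/null; python3 st.py; python3 -m handwheel '[[[4.5,-4,-7.7],[0,0,0],1],[[0,0,0],[0,0,0],1]]' >/dev/null; python3 st.py
```

```text
t12.05 grasp v [ -50.1 -194.5   29.8] r 58.5 ang -149.0 w 0.0147 gf 59.5 Fv [ 3.7  3.  -3.7]
t12.30 grasp v [ -56.9 -194.5   38.3] r 55.7 ang -138.5 w 0.0151 gf 59.6 Fv [ 2.   2.5 -4.1]
t12.55 grasp v [ -60.6 -194.5   46.2] r 52.8 ang -129.8 w 0.0145 gf 59.4 Fv [ 4.4  3.5 -8.3]
```

```bash
python3 -m handwheel '[[[4.8,-1.6,-8.3],[0,0,0],1],[[0,0,0],[0,0,0],1],[[0,0,0],[0,0,0],1]]' 90 >/dev/null; python3 st.py; python3 -m handwheel '[[[3.5,0,-6],[0,0,0],1],[[0,0,0],[0,0,0],1],[[0,0,0],[0,0,0],1]]' >/dev/null; python3 st.py
```

```text
t12.93 grasp v [ -62.4 -194.5   54.6] r 49.5 ang -120.9 w 0.014 gf 88.8 Fv [  4.3   3.6 -14. ]
t13.30 grasp v [ -62.7 -194.6   60.5] r 46.9 ang -114.5 w 0.0137 gf 88.8 Fv [  4.5   4.7 -17.4]
```

```bash
python3 -m handwheel '[[[1.5,0.3,-2.6],[0,0,0],1],[[0,0,0],[0,0,0],1]]' >/dev/null; python3 st.py; python3 -m handwheel '[[[0,0,0],[0,0,0],0],[[0,0,0],[0,0,0],-0.3],[[0,0,0],[0,0,0],-0.3],[[0,0,0],[0,0,0],-0.3]]' 30 > /dev/null; python3 st.py; python3 -m handwheel '[[[0,0,-20],[0,0,0],-0.3],[[0,0,-30],[0,0,0],-0.3],[[0,0,-40],[0,0,0],-0.3],[[0,0,-40],[0,-1,0],-0.3],[[0,0,0],[0,-1,0],-0.3],[[0,0,0],[0,-1,0],-0.3],[[0,0,0],[0,-1,0],-0.3],[[0,0,0],[0,-1,0],-0.3],[[0,0,0],[0,0,0],-0.3]]'; python3 - <<'E'
from h import *
s,T,t=pose();c=cam('wrist',(s,T,t)); print(T.round(2),w2v(t)); im=vision.get_image('wrist'); cv2.imwrite('pics/w6.png',im)
m=cv2.morphologyEx(mask(im,'y'),cv2.MORPH_OPEN,cv2.getStructuringElement(2,(13,13)))
for b in blobs(m,100): print(b,w2v(onz(c,b[0],.033)).round(4))
h=cv2.cvtColor(im,cv2.COLOR_BGR2HSV); m=(cv2.inRange(h,(0,150,50),(6,255,255))|cv2.inRange(h,(172,150,50),(180,255,255)))
for b in blobs(m,100): print('r',b,[w2v(onz(c,b[0],z)).round(3).tolist() for z in (.06,.09)])
E
```

```text
t13.55 grasp v [ -62.6 -194.5   62.7] r 46.0 ang -112.1 w 0.0135 gf 88.4 Fv [  3.9   4.4 -22. ]
t14.05 grasp v [ -61.8 -194.9   66.9] r 43.8 ang -107.4 w 0.0554 gf 0.0 Fv [0.4 0.9 0.3]
clock: 15.18
position: [0.4874, -0.2791, 0.1633]
ee_rot: [0.0, 0.695, 0.719, 0.0]
contact_force: [0.5, 0.1, 0.3]
width: 0.0555
gripper_force: 0.0
[[-0.03  1.    0.  ]
 [ 1.    0.03  0.  ]
 [ 0.    0.   -1.  ]] [-0.06205258 -0.24781404  0.16328466]
(array([463.3,  11.8]), [424, 0, 92, 34, 1992]) [ 0.0713 -0.0909  0.033 ]
r (array([324.2, 126.3]), [316, 94, 18, 66, 1113]) [[-0.053, -0.191, 0.06], [-0.054, -0.189, 0.09]]
```

```bash
python3 -m handwheel '[[[0,0,-10],[0,0,1],1],[[0,0,-10],[0,0,1],1],[[0,0,-10],[0,0,1],1],[[0,0,0],[0,0,1],1],[[0,0,0],[0,0,1],1],[[0,0,0],[0,0,1],1],[[0,0,0],[0,0,1],1],[[0,0,0],[0,0,1],1],[[0,0,0],[0,0,1],1],[[0,0,0],[0,0,1],1],[[0,0,0],[0,0,1],1],[[0,0,0],[0,0,1],1],[[0,0,0],[0,0,1],1],[[0,0,0],[0,0,1],1],[[0,0,0],[0,0,1],1],[[10,-13,0],[0,0,0],1],[[30,-38,0],[0,0,0],1],[[40,-50,0],[0,0,0],1],[[40,-50,0],[0,0,0],1],[[10,-13,0],[0,0,0],1]]'
python3 - <<'E'
from h import *
s,T,t=pose();c=cam('wrist',(s,T,t)); print(T.round(2),w2v(t)); im=vision.get_image('wrist'); cv2.imwrite('pics/w7.png',im)
m0=mask(im,'y');m=cv2.morphologyEx(m0,cv2.MORPH_OPEN,cv2.getStructuringElement(2,(21,21)))
for b in blobs(m,100): print(b,w2v(onz(c,b[0],.035)).round(4))
for b in blobs(m0&~cv2.dilate(m,np.ones((5,5))),60): print('lip',b,w2v(onz(c,b[0],.034)).round(4))
print(proj(c,t))
E
```

```text
clock: 17.73
position: [0.613, -0.112, 0.1918]
ee_rot: [-0.001, 1.0, 0.018, 0.0]
contact_force: [-0.2, -0.9, -0.2]
width: -0.0001
gripper_force: 0.0
[[ 1.    0.04  0.  ]
 [ 0.04 -1.    0.  ]
 [ 0.   -0.   -1.  ]] [ 0.06845694 -0.08458471  0.19180269]
(array([165. , 175.7]), [144, 154, 43, 45, 1383]) [0.0683 0.0819 0.035 ]
(array([239.8, 176.1]), [220, 155, 40, 44, 1293]) [ 0.0683 -0.0011  0.035 ]
(array([315.4, 176.4]), [297, 155, 38, 44, 1250]) [ 0.0685 -0.0841  0.035 ]
lip (array([158.8, 141. ]), [151, 129, 18, 26, 329]) [0.1061 0.0845 0.034 ]
lip (array([236.9, 141.5]), [230, 130, 16, 25, 324]) [1.058e-01 1.000e-04 3.400e-02]
lip (array([315.9, 141.5]), [309, 130, 14, 24, 308]) [ 0.1062 -0.0844  0.034 ]
[316.6524988  229.41438502]
```

View pics/w7.png

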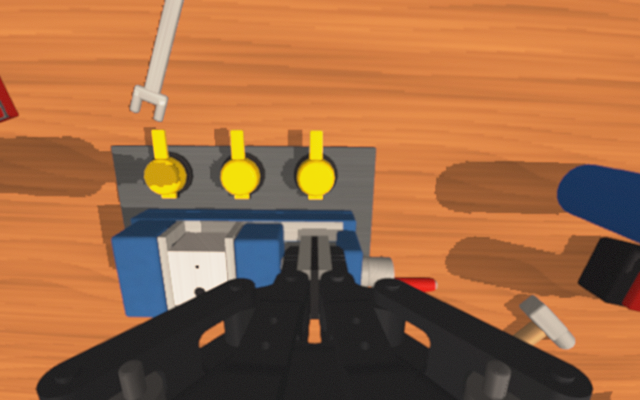

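The wrist view shows the block between the shut jaws and the caps at (165,176), (240,176) and (315,176), matching the model within 2 mm. The tool is over the right cap. Descending to press.

```bash
cat > f.py <<'E'
from h import *
s,T,t=pose(); print('t%.2f'%s['clock'],'tcp v',(w2v(t)*1000).round(1),'F',(Vm.T@s['contact_force']).round(1),'w',round(float(s['width']),4),'gf',round(float(s['gripper_force']),1))
E
python3 -m handwheel '[[[0,0,30],[0,0,0],1],[[0,0,40],[0,0,0],1],[[0,0,40],[0,0,0],1],[[0,0,20],[0,0,0],1],[[0,0,0],[0,0,0],1]]' 30 >/dev/null; python3 f.py
python3 -m handwheel '[[[0,0,6],[0,0,0],1],[[0,0,6],[0,0,0],1],[[0,0,6],[0,0,0],1],[[0,0,0],[0,0,0],1]]' >/dev/null; python3 f.py
```

```text
t18.40 tcp v [ 64.  -88.8  60.5] F [0.3 0.2 1. ] w 0.0001 gf 0.0
t18.90 tcp v [ 65.7 -88.   44. ] F [-0.3 -0.2  0.1] w -0.0002 gf 0.0
```

```bash
for i in 1 2 3; do :; done
python3 -m handwheel '[[[0,0,3],[0,0,0],1],[[0,0,3],[0,0,0],1],[[0,0,0],[0,0,0],1]]' >/dev/null; python3 f.py
python3 -m handwheel '[[[0,0,2],[0,0,0],1],[[0,0,0],[0,0,0],1]]' >/dev/null; python3 f.py
python3 -m handwheel '[[[0,0,2],[0,0,0],1],[[0,0,0],[0,0,0],1]]' >/dev/null; python3 f.py
python3 -m handwheel '[[[0,0,2],[0,0,0],1],[[0,0,0],[0,0,0],1]]' >/dev/null; python3 f.py
```

```text
t19.27 tcp v [ 65.9 -88.   38.1] F [-0.2 -0.1 -0.3] w 0.0002 gf 0.0
t19.52 tcp v [ 66.  -88.1  36.2] F [-0.2 -0.3  0.9] w -0.0001 gf 0.0
t19.77 tcp v [ 65.9 -88.1  34.1] F [ 0.1 -0.4  0.6] w -0.0002 gf 0.0
t20.02 tcp v [ 65.9 -88.1  32.1] F [ 0.2 -0.5  0.2] w 0.0003 gf 0.0
```

```bash

python3 -m handwheel '[[[0,0,3],[0,0,0],1],[[0,0,3],[0,0,0],1],[[0,0,0],[0,0,0],1]]' >/dev/null; python3 f.py
python3 -m handwheel '[[[0,0,3],[0,0,0],1],[[0,0,3],[0,0,0],1],[[0,0,0],[0,0,0],1]]' >/dev/null; python3 f.py
python3 -m handwheel '[[[0,0,2],[0,0,0],1],[[0,0,0],[0,0,0],1]]' >/dev/null; python3 f.py
python3 -m handwheel '[[[0,0,2],[0,0,0],1],[[0,0,0],[0,0,0],1]]' >/dev/null; python3 f.py
```

```text
t20.40 tcp v [ 65.8 -88.   25.9] F [-0.6 -0.1  1. ] w -0.0002 gf 0.0
t20.77 tcp v [ 65.8 -88.1  20. ] F [-0.7 -0.5 -0.4] w 0.0001 gf 0.0
t21.02 tcp v [ 66.  -88.1  18.2] F [-0.7 -0.4 -0.2] w -0.0003 gf 0.0
t21.27 tcp v [ 65.9 -88.1  16.1] F [ 0.3 -0.5  0.3] w 0.0005 gf 0.0
```

```bash

python3 -m handwheel '[[[0,0,2],[0,0,0],1],[[0,0,0],[0,0,0],1]]' >/dev/null; python3 f.py
python3 -m handwheel '[[[0,0,2],[0,0,0],1],[[0,0,0],[0,0,0],1]]' >/dev/null; python3 f.py
python3 -m handwheel '[[[0,0,2],[0,0,0],1],[[0,0,0],[0,0,0],1]]' >/dev/null; python3 f.py
python3 - <<'E'
from h import *
a=vision.get_image('side')[180:225,285:350]; b=vision.get_image('scene')[200:250,285:350]
cv2.imwrite('pics/w8.png',np.hstack([cv2.resize(a,(400,300),interpolation=2),cv2.resize(b,(400,300),interpolation=2)]))
E
```

```text
t21.52 tcp v [ 65.9 -88.1  14.1] F [-0.2  0.7  0.2] w 0.0002 gf 0.0
t21.77 tcp v [ 65.9 -88.1  12.1] F [-0.1  0.   0.4] w 0.0002 gf 0.0
t22.02 tcp v [ 65.9 -88.1  10.1] F [-0.7  0.   0.7] w -0.0003 gf 0.0
```

View pics/w8.png

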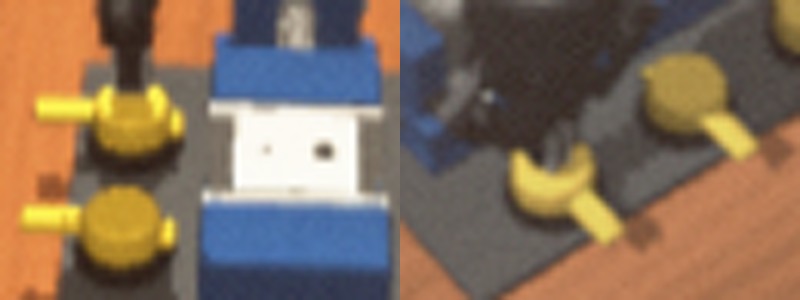

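The tips are right at the top of the cap, roughly centred on it. Continuing by feel in 1–2 mm steps.

```bash

for k in 1; do :; done
python3 -m handwheel '[[[0,0,1.5],[0,0,0],1],[[0,0,0],[0,0,0],1]]' >/dev/null; python3 f.py
python3 -m handwheel '[[[0,0,1.5],[0,0,0],1],[[0,0,0],[0,0,0],1]]' >/dev/null; python3 f.py
python3 -m handwheel '[[[0,0,1.5],[0,0,0],1],[[0,0,0],[0,0,0],1]]' >/dev/null; python3 f.py
python3 -m handwheel '[[[0,0,1.5],[0,0,0],1],[[0,0,0],[0,0,0],1]]' >/dev/null; python3 f.py
```

```text
t22.38 tcp v [ 66.  -88.1   8.7] F [-0.4 -0.1  0.1] w -0.0002 gf 0.0
t22.62 tcp v [ 66.  -88.1   7.1] F [-0.2 -0.2 -0.1] w -0.0001 gf 0.0
t22.88 tcp v [ 66.  -88.1   5.7] F [ 0.1 -0.6  0.9] w 0.0001 gf 0.0
t23.12 tcp v [ 65.9 -88.1   4.2] F [-0.2 -0.2  0.2] w -0.0002 gf 0.0
```

```bash

python3 -m handwheel '[[[0,0,1.5],[0,0,0],1],[[0,0,0],[0,0,0],1]]' >/dev/null; python3 f.py
python3 -m handwheel '[[[0,0,1.5],[0,0,0],1],[[0,0,0],[0,0,0],1]]' >/dev/null; python3 f.py
python3 -m handwheel '[[[0,0,1.5],[0,0,0],1],[[0,0,0],[0,0,0],1]]' >/dev/null; python3 f.py
python3 -m handwheel '[[[0,0,1.5],[0,0,0],1],[[0,0,0],[0,0,0],1]]' >/dev/null; python3 f.py
```

```text
t23.38 tcp v [ 66.2 -88.1   3.8] F [-0.7  1.   5.6] w -0.0001 gf 2.7
t23.62 tcp v [ 66.4 -88.2   3.6] F [-2.9  0.9 12. ] w -0.0001 gf 6.0
t23.88 tcp v [ 66.6 -88.2   3.3] F [-4.4  1.7 18.1] w -0.0 gf 9.3
t24.12 tcp v [ 66.7 -88.2   3.1] F [-6.2  2.1 25.7] w -0.0 gf 12.5
```

The right bolt is tight: 25 N for less than 1 mm of travel, with contact at TCP z = 4 mm. Next is the middle bolt.

```bash

python3 -m handwheel '[[[0,0,-20],[0,0,0],1],[[1,-44,0],[0,0,0],1],[[1,-44,0],[0,0,0],1],[[0,0,10],[0,0,0],1],[[0,0,2],[0,0,0],1],[[0,0,0],[0,0,0],1]]' >/dev/null; python3 f.py
python3 -m handwheel '[[[0,0,1.5],[0,0,0],1],[[0,0,0],[0,0,0],1]]' >/dev/null; python3 f.py
python3 -m handwheel '[[[0,0,1.5],[0,0,0],1],[[0,0,0],[0,0,0],1]]' >/dev/null; python3 f.py
python3 -m handwheel '[[[0,0,1.5],[0,0,0],1],[[0,0,0],[0,0,0],1]]' >/dev/null; python3 f.py
python3 -m handwheel '[[[0,0,1.5],[0,0,0],1],[[0,0,0],[0,0,0],1]]' >/dev/null; python3 f.py
```

```text
t24.88 tcp v [67.9 -1.2  5.9] F [-0.6 -0.2  0.3] w -0.0005 gf 0.0
t25.12 tcp v [68.  -0.8  4.8] F [-0.7  0.   0.3] w 0.0001 gf 0.0
t25.38 tcp v [68.3 -0.6  3.9] F [-0.5 -0.8  1.4] w -0.0 gf 1.5
t25.62 tcp v [68.5 -0.6  3.6] F [-1.6 -0.4 10. ] w -0.0 gf 5.2
t25.88 tcp v [68.6 -0.6  3.3] F [-3.6 -0.6 17.4] w -0.0003 gf 8.5
```

The middle bolt is tight too. Checking the left one.

```bash

python3 -m handwheel '[[[0,0,-18],[0,0,0],1],[[0,-43,0],[0,0,0],1],[[0,-42,0],[0,0,0],1],[[0,0,10],[0,0,0],1],[[0,0,2],[0,0,0],1],[[0,0,0],[0,0,0],1]]' >/dev/null; python3 f.py
python3 -m handwheel '[[[0,0,1.5],[0,0,0],1],[[0,0,0],[0,0,0],1]]' >/dev/null; python3 f.py
python3 -m handwheel '[[[0,0,1.5],[0,0,0],1],[[0,0,0],[0,0,0],1]]' >/dev/null; python3 f.py
python3 -m handwheel '[[[0,0,1.5],[0,0,0],1],[[0,0,0],[0,0,0],1]]' >/dev/null; python3 f.py
python3 -m handwheel '[[[0,0,1.5],[0,0,0],1],[[0,0,0],[0,0,0],1]]' >/dev/null; python3 f.py
```

```text
t26.62 tcp v [67.6 83.9  5.8] F [-0.1  0.1 -0.2] w 0.0003 gf 0.0
t26.88 tcp v [68.  84.2  4.9] F [ 0.1 -1.1  0.4] w -0.0 gf 0.0
t27.12 tcp v [68.1 84.6  3.5] F [ 0.4 -0.5  1.3] w 0.0001 gf 0.5
t27.38 tcp v [68.1 84.8  1.9] F [ 0.4 -0.6  1.4] w -0.0001 gf 0.7
t27.62 tcp v [68.  84.8  0.4] F [ 0.1 -1.4  1.2] w 0.0001 gf 1.0
```

The left bolt gives (over 3.5 mm at ~1.3 N), so it's the loose one. Rising, opening and moving over its lip.

```bash

python3 -m handwheel '[[[0,0,1.5],[0,0,0],1],[[0,0,1],[0,0,0],1],[[0,0,0],[0,0,0],1]]' >/dev/null; python3 f.py
python3 -m handwheel '[[[0,0,-30],[0,0,0],1],[[0,0,-30],[0,0,0],0],[[20,0,0],[0,0,0],0],[[21,0,0],[0,0,0],0],[[0,0,0],[0,0,0],0],[[0,0,0],[0,0,0],0]]' 30 >/dev/null; python3 f.py
python3 - <<'E'
from h import *
s,T,t=pose();c=cam('wrist',(s,T,t)); im=vision.get_image('wrist')
m0=mask(im,'y');m=cv2.morphologyEx(m0,cv2.MORPH_OPEN,cv2.getStructuringElement(2,(41,41)))
for b in blobs(m,100): print(b,w2v(onz(c,b[0],.035)).round(4))
for b in blobs(m0&~cv2.dilate(m,np.ones((7,7))),100): print('lip',b,w2v(onz(c,b[0],.034)).round(4))
E
```

```text
t28.00 tcp v [68.3 84.8 -0.5] F [-1.6 -1.2 11. ] w -0.0002 gf 5.4
t28.75 tcp v [107.3  85.2  57. ] F [-0.5  0.9 -1. ] w 0.0424 gf 0.0
(array([315.1, 265.1]), [287, 234, 57, 62, 2782]) [0.0713 0.086  0.035 ]
(array([429.7, 260.8]), [401, 235, 58, 53, 2287]) [0.0745 0.0047 0.035 ]
(array([542.3, 265. ]), [509, 235, 67, 60, 3026]) [ 0.0706 -0.0781  0.035 ]
lip (array([315.4, 215.8]), [305, 200, 22, 33, 657]) [0.108  0.0859 0.034 ]
lip (array([437.8, 216.3]), [425, 200, 25, 35, 713]) [0.1076 0.0022 0.034 ]
lip (array([556.7, 217.2]), [541, 200, 31, 40, 812]) [ 0.1069 -0.0815  0.034 ]
```

```bash

python3 -m handwheel '[[[1,0,20],[0,0,0],0],[[0,0,25],[0,0,0],0],[[0,0,15],[0,0,0],0],[[0,0,8],[0,0,0],0],[[0,0,4],[0,0,0],0],[[0,0,0],[0,0,0],0]]' >/dev/null; python3 f.py
python3 -m handwheel '[[[0,0,0],[0,0,0],1],[[0,0,0],[0,0,0],1],[[0,0,0],[0,0,0],1],[[0,0,0],[0,0,0],1],[[0,0,0],[0,0,0],1]]' 25 >/dev/null; python3 f.py
```

```text
t29.55 tcp v [110.1  84.9 -13.9] F [-0.7  0.2  0.9] w 0.0429 gf 0.0
t30.18 tcp v [110.4  84.6 -13.9] F [ 1.  -1.6  1.3] w 0.0132 gf 26.7
```

Lip gripped at 13.2 mm. Lifting along the hinge arc.

```bash

python3 -m handwheel '[[[-1.5,0,-8],[0,0,0],1],[[-2.4,0,-7.7],[0,0,0],1],[[-3.4,0,-7.4],[0,0,0],1],[[0,0,0],[0,0,0],1]]' >/dev/null; python3 f.py
python3 -m handwheel '[[[-4.2,0,-6.9],[0,0,0],1],[[-5,0,-6.4],[0,0,0],1],[[-5.8,0,-5.7],[0,0,0],1],[[0,0,0],[0,0,0],1]]' >/dev/null; python3 f.py
```

```text
t30.68 tcp v [101.3  84.7   9.3] F [-1.4 -3.5 -2.8] w 0.013 gf 27.0
t31.18 tcp v [86.3 84.9 28.2] F [-2.4 -3.6 -5. ] w 0.0134 gf 26.0
```

```bash

python3 -m handwheel '[[[-6.4,0,-5],[0,0,0],1],[[-7,0,-4.1],[0,0,0],1],[[-7.5,0,-3.2],[0,0,0],1],[[0,0,0],[0,0,0],1]]' >/dev/null; python3 f.py
python3 -m handwheel '[[[-7.7,0,-2.4],[0,0,0],1],[[-8.1,0,-1.3],[0,0,0],1],[[-5,0,0],[0,0,0],1],[[0,0,0],[0,0,0],1]]' >/dev/null; python3 f.py
python3 - <<'E'
from h import *
for n in ('scene','side','wrist'):
    c=cam(n); im=vision.get_image(n); m=mask(im,'y')
    if n=='scene': m[:190]=0;m[260:]=0
    print(n,[ (b[0].tolist(),b[1]) for b in blobs(m,12)])
    for th in (0,70,80,90):
        a=np.radians(th); f=lambda u,v:[.0445+u*np.cos(a)-v*np.sin(a),.085,.022+u*np.sin(a)+v*np.cos(a)]
        print(th,'top',proj(c,v2w(f(.0235,.016))).round(1),'liptip',proj(c,v2w(f(.0755,.0085))).round(1))
E
```

```text
t31.68 tcp v [67.  84.9 41.2] F [ 0.  -2.6 -5. ] w 0.0132 gf 24.6
t32.17 tcp v [46.1 84.9 44.7] F [ 3.7 -3.2  0.3] w 0.013 gf 24.7
scene [([347.0, 195.0], [342, 191, 12, 10, 76]), ([332.4, 216.5], [325, 209, 18, 18, 185]), ([310.9, 230.2], [303, 222, 18, 19, 198])]
0 top [352.5 200.3] liptip [362.8 212.2]
70 top [346.7 192.1] liptip [352.3 188. ]
80 top [345.7 191.5] liptip [349.6 185. ]
90 top [344.9 191.1] liptip [347.  182.4]
side [([297.1, 196.4], [291, 194, 12, 8, 49]), ([298.2, 213.2], [288, 208, 17, 12, 96]), ([310.1, 228.3], [306, 222, 9, 14, 102]), ([382.4, 339.4], [381, 335, 4, 8, 21])]
0 top [302.1 229.6] liptip [284.8 231. ]
70 top [312.3 227. ] liptip [303.7 214.9]
80 top [313.9 227.5] liptip [308.2 214.5]
90 top [315.4 228.1] liptip [312.8 214.7]
wrist [([448.5, 177.0], [410, 107, 73, 121, 5226]), ([577.5, 177.9], [535, 110, 79, 118, 5650]), ([314.7, 233.6], [280, 215, 70, 42, 1957])]
0 top [316.5 192.1] liptip [316.6 103.5]
70 top [316.5 246.1] liptip [317.4 238.5]
80 top [316.4 252.1] liptip [317.3 267.8]
90 top [316.4 256.7] liptip [317.2 293.7]
```

```bash

python3 -m handwheel '[[[-4,0,0],[0,0,0],1],[[0,0,0],[0,0,0],1]]' >/dev/null; python3 f.py
python3 - <<'E'
from h import *
for n in ('side','wrist'):
    c=cam(n); im=vision.get_image(n); m=mask(im,'y')
    print(n,[ (b[0].tolist(),b[1]) for b in blobs(m,40)])
    for th in (60,70,75,80,85,90):
        a=np.radians(th); f=lambda u,v,y=.085:[.0445+u*np.cos(a)-v*np.sin(a),y,.022+u*np.sin(a)+v*np.cos(a)]
        print(th,*[proj(c,v2w(f(*q))).round(1) for q in ((.045,.016),(.002,.016),(.045,.003),(.0235,.016,.0635),(.0235,.016,.1065),(.0235,.003,.0635),(.052,.012))])
E
```

```text
t32.58 tcp v [41.5 84.9 43.9] F [ 2.7 -3.1  1.7] w 0.0129 gf 24.6
side [([298.5, 196.4], [291, 193, 13, 9, 64]), ([299.6, 213.2], [288, 207, 19, 13, 120]), ([310.7, 228.5], [307, 222, 9, 14, 98])]
60 [307.  221.9] [314.3 231.5] [303.2 223.5] [311.1 221.9] [310.3 231.7] [307.3 223.4] [304.6 220.8]
70 [309.8 221.8] [314.8 232.1] [305.6 222.8] [312.7 222.2] [312. 232.] [308.6 223.2] [307.7 220.4]
75 [311.2 221.9] [315.  232.4] [306.9 222.6] [313.5 222.4] [312.8 232.2] [309.3 223.1] [309.3 220.4]
80 [312.6 222.1] [315.2 232.7] [308.3 222.5] [314.2 222.6] [313.6 232.4] [310.  223.1] [310.9 220.4]
85 [314.  222.3] [315.3 233.1] [309.6 222.5] [315.  222.9] [314.3 232.7] [310.7 223.1] [312.4 220.6]
90 [315.4 222.7] [315.4 233.4] [310.9 222.6] [315.7 223.3] [315.  233.1] [311.4 223.1] [314.  220.9]
wrist [([449.7, 169.8], [411, 99, 74, 123, 5362]), ([579.7, 170.9], [537, 101, 80, 121, 5777]), ([314.6, 229.9], [280, 208, 70, 49, 2350])]
60 [316.8 226.5] [316.2 236.7] [316.8 202.2] [353.  232.2] [279.9 232.1] [352.4 210.5] [316.9 216.5]
70 [316.8 241.8] [316.2 237.3] [316.8 217.1] [352.6 239.3] [280.3 239.3] [352.4 217.4] [316.9 234.8]
75 [316.7 248.9] [316.2 237.4] [316.8 224.5] [352.3 242.5] [280.6 242.5] [352.4 220.9] [316.9 243.6]
80 [316.7 255.6] [316.2 237.3] [316.8 231.7] [352.  245.4] [280.8 245.3] [352.3 224.2] [316.8 251.9]
85 [316.7 261.7] [316.2 236.9] [316.7 238.8] [351.6 247.9] [281.1 247.9] [352.2 227.4] [316.8 259.7]
90 [316.6 267.2] [316.1 236.5] [316.7 245.5] [351.3 250.2] [281.5 250.1] [352.  230.5] [316.8 266.9]
```

```bash

python3 -m handwheel '[[[-1.5,0,0],[0,0,0],1],[[-1.5,0,0],[0,0,0],1],[[0,0,0],[0,0,0],1],[[0,0,0],[0,0,0],1]]' >/dev/null; python3 f.py
python3 - <<'E'
from h import *
c=cam('wrist'); im=vision.get_image('wrist'); m=mask(im,'y')
b=[b for b in blobs(m,40) if b[0][0]<380][0]; print(b)
x,y,w,h,_=b[1]; sub=m[y:y+h,x:x+w]
print('col bottoms',[(x+i,int(y+np.nonzero(sub[:,i])[0].max()),int(y+np.nonzero(sub[:,i])[0].min())) for i in range(0,w,6)])
# which pixel colours just below the blob
print([im[y+h+2,x+i].tolist() for i in range(4,w,12)])
for th in (70,75,80,85,90,95):
    a=np.radians(th); 
    P=lambda k,v: proj(c,v2w([.0445+(.0235+.0215*np.cos(k))*np.cos(a)-v*np.sin(a),.085+.0215*np.sin(k),.022+(.0235+.0215*np.cos(k))*np.sin(a)+v*np.cos(a)])).round(0).tolist()
    print(th,[P(k,.016) for k in (-1.2,-.8,0,.8)],'under rim',[P(k,.003) for k in (-.8,0)])
E
```

```text
t33.17 tcp v [38.7 84.9 43.9] F [ 2.8 -2.   1.6] w 0.0132 gf 24.5
(array([314.6, 227.5]), [280, 204, 70, 52, 2556])
col bottoms [(280, 222, 214), (286, 239, 211), (292, 235, 210), (298, 235, 210), (304, 255, 204), (310, 255, 204), (316, 255, 204), (322, 255, 204), (328, 255, 210), (334, 235, 211), (340, 235, 211), (346, 239, 213)]
[[98, 107, 114], [30, 31, 34], [113, 78, 51], [112, 76, 49], [32, 33, 35], [99, 107, 114]]
70 [[352.0, 236.0], [345.0, 236.0], [317.0, 237.0], [288.0, 236.0]] under rim [[345.0, 212.0], [317.0, 212.0]]
75 [[352.0, 240.0], [345.0, 242.0], [317.0, 244.0], [289.0, 242.0]] under rim [[345.0, 218.0], [317.0, 219.0]]
80 [[351.0, 244.0], [344.0, 248.0], [317.0, 251.0], [289.0, 248.0]] under rim [[345.0, 224.0], [317.0, 227.0]]
85 [[351.0, 248.0], [344.0, 253.0], [317.0, 257.0], [289.0, 253.0]] under rim [[345.0, 230.0], [317.0, 234.0]]
90 [[350.0, 252.0], [344.0, 257.0], [317.0, 263.0], [289.0, 257.0]] under rim [[344.0, 236.0], [317.0, 241.0]]
95 [[350.0, 254.0], [343.0, 261.0], [317.0, 267.0], [290.0, 261.0]] under rim [[344.0, 241.0], [317.0, 247.0]]
```

```bash

python3 - <<'E'
from h import *
c=cam('wrist')
for th in (60,65,70,75,80,85,90,95):
    a=np.radians(th)
    P=lambda u,v: proj(c,v2w([.0445+u*np.cos(a)-v*np.sin(a),.085,.022+u*np.sin(a)+v*np.cos(a)]))[1].round(0)
    print(th,'tip top/under',P(.0755,.012),P(.0755,.005),'root under',P(.047,.005),P(.045,.003), P(.0,.003))
E
```

```text
60 tip top/under 200.0 184.0 root under 200.0 197.0 214.0
65 tip top/under 216.0 199.0 root under 208.0 204.0 214.0
70 tip top/under 231.0 215.0 root under 216.0 212.0 214.0
75 tip top/under 246.0 230.0 root under 224.0 219.0 214.0
80 tip top/under 261.0 245.0 root under 231.0 227.0 214.0
85 tip top/under 274.0 259.0 root under 239.0 234.0 214.0
90 tip top/under 287.0 273.0 root under 246.0 241.0 214.0
95 tip top/under 298.0 285.0 root under 252.0 247.0 213.0
```

```bash

python3 -m handwheel '[[[-1.5,0,0],[0,0,0],1],[[-1.5,0,0],[0,0,0],1],[[0,0,0],[0,0,0],1]]' >/dev/null; python3 f.py
cat > th.py <<'E'
from h import *
c=cam('wrist'); im=vision.get_image('wrist'); m=mask(im,'y')
print('mid col',np.nonzero(m[:,315])[0][[0,-1]])
for th in (70,75,80,85,90,95):
    a=np.radians(th)
    P=lambda u,v: proj(c,v2w([.0445+u*np.cos(a)-v*np.sin(a),.085,.022+u*np.sin(a)+v*np.cos(a)]))[1].round(0)
    print(th,'tip top/under',P(.0755,.012),P(.0755,.005))
print(im[250:300:5,315].tolist())
E
python3 th.py
```

```text
t33.60 tcp v [35.6 84.9 43.9] F [ 2.7 -2.6  2.2] w 0.0132 gf 24.3
mid col [200 256]
70 tip top/under 224.0 208.0
75 tip top/under 240.0 223.0
80 tip top/under 254.0 238.0
85 tip top/under 268.0 253.0
90 tip top/under 280.0 266.0
95 tip top/under 292.0 279.0
[[20, 178, 224], [35, 158, 205], [84, 59, 34], [85, 58, 34], [86, 59, 36], [86, 61, 38], [86, 62, 37], [85, 60, 36], [86, 60, 37], [86, 61, 37]]
```

```bash

python3 -m handwheel '[[[-1.5,0,0],[0,0,0],1],[[-1.5,0,0],[0,0,0],1],[[0,0,0],[0,0,0],1],[[0,0,0],[0,0,0],1]]' >/dev/null; python3 f.py; python3 th.py
python3 - <<'E'
from h import *
im=vision.get_image('scene');c=cam('scene')
m=cv2.morphologyEx(mask(im,'y'),cv2.MORPH_OPEN,cv2.getStructuringElement(2,(7,7)))
print([(b[0].tolist(),b[1][4]) for b in blobs(m)]) 
E
```

```text
t34.15 tcp v [33.8 84.8 44. ] F [ 5.1 -2.1 -0.7] w 0.0128 gf 25.6
mid col [197 255]
70 tip top/under 220.0 203.0
75 tip top/under 235.0 219.0
80 tip top/under 250.0 234.0
85 tip top/under 264.0 249.0
90 tip top/under 277.0 262.0
95 tip top/under 288.0 275.0
[[17, 178, 224], [41, 159, 205], [85, 60, 38], [87, 63, 40], [85, 60, 37], [84, 60, 36], [86, 62, 38], [86, 61, 37], [85, 59, 38], [89, 63, 39]]
[([345.9, 194.8], 76), ([331.3, 215.5], 155), ([309.5, 229.0], 164)]
```

```bash
python3 -c "
from rig import manip; print(manip.sign_off())"
```

```text
the job is handed in; nothing more can be done
None
```

I handed the job in at about 34 s: the vise is cranked tight (22 N at the handle) and the handle released. The loose bolt is the left one (+y end), and I am holding its cap open by the lip at roughly 82° by the wrist camera. The right and middle bolts did not give, and their caps are still shut. I did not re-check the other things on the bench, and the fingers may be lightly touching the vise body (about 5 N).

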